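Free the stuck parts shuttle and run it home under the checking hood

TASK

The parts shuttle has stuck on the rusty stretch of its rail: push its yellow push plate towards the green hood until the carriage breaks free, then run it on gently until it is firmly pressed against the sprung end stop hidden inside the hood, without slamming or forcing the stop. Let go so that the carriage stays resting against the stop, and leave the wrench, grease can and hub where they are.

Things in the scene. Friction and masses are not known exactly. Their poses are not given: they have to be found in the camera images.
- rail: Fixed base: aluminium plate 100 x 420 x 12 mm with a steel rail along its middle. Origin: centre of its underside, on the table. Its y axis is the direction of travel, towards the hood; z up. On the rusty stretch at the -y end the carriage is jammed: freeing it takes 11 to 19 N over 15 to 50 mm of travel (differs each time), then the resistance drops suddenly to about 2 N.
- carriage: Dark steel carriage on the rail, 90 mm long along y, carrying an aluminium deck and a black bin of yellow-plated bolts (rim 78 mm above the table), 0.65 to 0.95 kg in all. It can only slide along the rail's y axis. Origin on the rail's centre line, at mid-length, 18 mm above the table.
- push_plate (a point): Middle of the top edge, 141 mm above the table, of the upright yellow push plate at the carriage's rear (-y) end. The plate is 50 mm wide across the rail, 10 mm thick along it (rear face 5 mm behind this point) and 95 mm tall; it rises well clear of bin and hood.
- hood: Green sheet-metal hood fixed over the +y end of the rail: 120 mm wide, 130 mm long, 94 mm high, open towards the carriage. The front of the carriage runs into it; the push plate stays outside. Origin on the table amid its footprint, axes as the rail's.
- hood_mouth (a point): Top middle of the hood's open end. Inside, out of sight, is the end stop, a damped rubber buffer: the carriage meets it with its origin anywhere from 10 to 55 mm on the +y side of the rail origin. It yields 1 mm per 1.5 N: 5 to 10 N is a firm press, over 14 N forces it. Let go, the carriage recoils a few mm and stays against it, held by friction.
- wrench: Loose steel spanner, 160 mm long, lying on the table beside the rail on the robot's side. Origin at mid-length, on its underside. Bystander.
- grease_can: Loose red can, 60 mm across, 85 mm high, standing beyond the rail. Origin at the centre of its underside. Bystander.
- hub: Loose olive-green flanged hub, 64 mm across, 34 mm high, standing beside the rail's -y end on the robot's side. Origin at the centre of its underside. Bystander.

How it is judged:
On the way, in this order (a step that is already met when the one before it is completed fails the run):
1. the carriage is pushed off the rusty stretch and runs free (its origin less than 70 mm on the -y side of the rail's origin) (y of carriage in the frame of rail above -0.07 m), for 0.1 s.
2. the carriage is pressed firmly (over 3.5 N) on the hidden end stop (contact force between carriage and hood above 3.5 N), for 0.1 s.
At the end, for the whole second after the job is handed in: The carriage rests against the end stop inside the hood (at least 0.5 N of contact) and stands still (under 5 mm/s), let go (contact force between carriage and hood above 0.5 N and linear speed of carriage below 0.005 m/s); the robot touches nothing.
It fails at once if the end stop is slammed or forced (more than 14 N between carriage and stop) (contact force between carriage and hood above 14 N).
It fails at once if the wrench is moved more than 15 mm (distance of wrench from where it was at the start of the episode above 0.015 m).
It fails at once if the grease can is moved more than 15 mm (distance of grease_can from where it was at the start of the episode above 0.015 m).
It fails at once if the olive hub is moved more than 15 mm (distance of hub from where it was at the start of the episode above 0.015 m).
It also fails if it takes over 51 s, if anything falls off the work surface, if the arm or the gripper's body presses on something with over 40 N, if the wrist force passes 120 N, or if a joint passes its speed limit or range.

ROBOT

A 6-joint arm with a two-finger parallel gripper is mounted at the origin on the work surface. World frame = base frame: x ahead of the robot, y to its left, z up, the work surface at z = 0. Lengths are in m, angles in rad, forces in N, time in s.
With the tool pointing down it reaches from about 0.35 to 0.925 m from the base axis. Payload 6.4 kg.
Tool frame: the origin (TCP) lies between the finger pads; the fingertips stand bot.tip_extent ahead of it and the grasp point (between the pads) lies 6 mm ahead of it (bot.tip_extent is the distance from the TCP to the fingertips, in m); z points along the fingers, y is the direction in which the jaws open and shut (so a half turn about z gives the same grasp; the last joint's range is limited). The gripper opens to 85 mm and grips with 20 to 120 N. Pads are 22 mm wide; open, the fingers measure 114 mm over their backs; the gripper's body (76 mm by 85 mm) begins 54 mm behind the grasp point. The pads swing forward as they close: fully open they stand 13 mm farther back than shut.
Start: joints at [-1.353, 0.245, 1.558, -0, 1.339, -0.174], TCP at [0.248, -0.601, 0.256] pointing down, gripper open.
Joint ranges: [-3.13, 3.13], [-1.02, 2.26], [0.13, 2.54], [-0.95, 4.09], [0.21, 2.88], [-2.74, 2.74]. Speed limits (rad/s): [2.57, 2.57, 3.14, 3.14, 3.14, 3.14].

INTERFACE

Orientations are given as a unit quaternion [x, y, z, w].
In Python, from cell import bot gives the robot as it stands. The module is installed in compiled form; this text tells all that it offers.
- The arm moves only by the tool step_arm, never from a script. Its argument "deltas" is a list of rows, each an object with "jaw": the finger opening in mm, from 0 to 85.4; "xyz": the shift along the tool's x, y, z in mm, a list of three; "twist": the turn about the tool's z in rad. A call has 1 to 5 rows; each row is the pose to reach, as a shift and turn from the pose commanded when the call began, along the tool's axes at that moment; what a row does not reach only later rows make up. A row lasts 1/10 s, in which the tool goes at most 50 mm and 8.59 degrees, less where a joint would pass 70% of its speed; a pose out of reach is approached as far as the arm can. A call with a gripper value outside its range is refused whole. The fingers move at their own pace and stop on an object; "newtons" is the grip in N (left out, the last holds). Time passes only in rows, so rows that repeat a pose let the fingers close. It gives the time, the measured TCP pose, the force and the opening at its end, in the units of the state.
- bot.get_state(): the state, without advancing time (a new reading comes with each control period).
- bot.camera(name): name is "side" or "top" or "wrist"; returns (picture, depth): 400x640x3 uint8, blue, green, red; 400x640 float32, m along the optical axis (not along the pixel's ray), 0 where there is no reading.
- bot.calibration(name): a dict with "K" (3x3 intrinsics, pixels), "cam_to_world" (4x4, takes a point from camera to world coordinates); the wrist camera has in their place "T_tool_cam" (4x4, takes a point from camera to tool coordinates, whose origin is the TCP and whose axes are the flange's). Camera axes: x right, y down, z forward; pixel columns grow to the right and rows downward; lengths in m; the calibration is good to about 2 mm. A picture is of the moment at which its call begins: read the wrist's pose just before it. calibration takes no time and is no camera call.
- bot.finish_job(): hands the job in, once; it reports no verdict.
The state is a dict: "time_s": time; "joint_positions": joint angles; "qd": joint speeds; "tau": joint torques, N m; "ee_pos": TCP position; "ee_rot": TCP orientation; "wrist_force": force on the tool from outside, world axes, zero at the start; "ft_torque": the same for the moment, N m; "gripper_width": finger opening in m.
Only numpy, scipy, OpenCV 4.12 (cv2) and the standard library are available. Lean on these libraries where they do the work, as an engineer would, in place of code of your own. Each camera call takes 0.05 s, during which the arm holds its last target.

## Working session

There is one attempt and no reset: what is moved stays moved. The work goes in short steps, Python scripts to look and compute and a tool call to move; the robot and the scene stay as the last step left them, time stands still between calls to the robot, and variables do not carry over. Pictures are saved under pics/ and viewed, and the job is handed in when it is done.

Besides the shell and the picture viewer there is one more tool, called after "Emit:" as name(argument=value, ...) on one line, values as JSON. step_arm: Moves the arm, as the interface text tells. Its arguments: {"type":"object","properties":{"deltas":{"type":"array"},"newtons":{"type":"number"}},"required":["deltas"]}

```bash
mkdir -p pics
python3 - <<'E'
from cell import bot
import cv2,numpy as np
s=bot.get_state();print(s, bot.tip_extent)
for n in("side","top"):
    p,d=bot.camera(n);cv2.imwrite(f"pics/{n}0.png",p);np.savez(f"{n}0.npz",p=p,d=d)
    c=bot.calibration(n);print(n,c["K"].tolist(),np.round(c["cam_to_world"],4).tolist())
E
```

```text
{'time_s': 0.0, 'joint_positions': array([-1.35310721e+00,  2.45783072e-01,  1.55901808e+00,  3.75446009e-05,
        1.33868287e+00, -1.74088813e-01]), 'qd': array([ 1.43691493e-04, -7.99370371e-04, -1.30711916e-04, -9.22141400e-04,
        1.16090125e-03, -6.57777541e-05]), 'tau': array([ 4.07306306e-04, -4.29505849e+01, -3.26133227e+01, -1.25888751e-04,
        5.31078826e-03,  9.56308611e-06]), 'ee_pos': array([ 0.24810014, -0.60024115,  0.25519791]), 'ee_rot': array([ 9.80875436e-01,  1.94634234e-01, -2.35400209e-06, -9.45858451e-04]), 'wrist_force': array([-0.23212922,  0.05742075, -0.76164153]), 'ft_torque': array([-0.05929666, -0.03616794,  0.02895339]), 'gripper_width': 0.08552740140328699} 0.025
side [[382.04759994881385, 0.0, 317.45346051612745], [0.0, 382.04759994881385, 194.11599410788372], [0.0, 0.0, 1.0]] [[0.9627, -0.1764, 0.2049, 0.4233], [-0.2702, -0.5982, 0.7544, -0.6138], [-0.0105, -0.7817, -0.6236, 0.6098], [0.0, 0.0, 0.0, 1.0]]
top [[505.3681716470148, 0.0, 323.25138648195446], [0.0, 505.3681716470148, 200.1653469732834], [0.0, 0.0, 1.0]] [[0.0078, -0.9942, 0.1072, 0.4763], [-0.9997, -0.0053, 0.0237, -0.031], [-0.023, -0.1074, -0.994, 1.0217], [0.0, 0.0, 0.0, 1.0]]
```

View pics/side0.png

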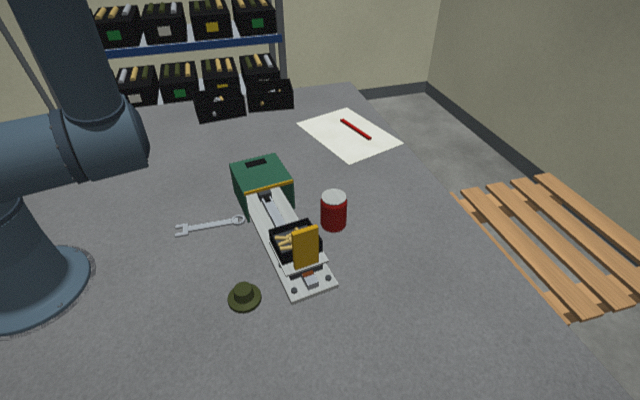

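View pics/top0.png

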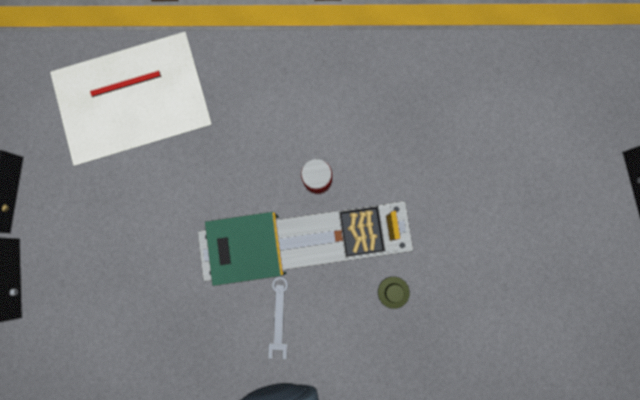

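The side view shows the hood at about (262,185), the plate at (305,245) and the hub at (244,297). In the top view the hood is at (243,248), the yellow plate at (393,225), the hub at (394,292) and the can at (317,177). Travel runs to the left, which is roughly world +y.

```bash
cat > h.py <<'E'
import cv2,numpy as np
from cell import bot
def ray(n,uv,z):
    c=bot.calibration(n);K=c["K"];T=c["cam_to_world"]
    d=T[:3,:3]@np.linalg.inv(K)@np.array([uv[0],uv[1],1.]);o=T[:3,3]
    return o+d*(z-o[2])/d[2]
def pts(n,d,m):
    c=bot.calibration(n);K=c["K"];T=c["cam_to_world"]
    v,u=np.nonzero(m&(d>0));z=d[v,u]
    P=np.stack([(u-K[0,2])/K[0,0]*z,(v-K[1,2])/K[1,1]*z,z],1)
    return P@T[:3,:3].T+T[:3,3]
def comps(m,amin=20):
    n,l,st,ce=cv2.connectedComponentsWithStats(m.astype(np.uint8))
    return [(st[i].tolist(),ce[i].round(1).tolist(),l==i) for i in range(1,n) if st[i,4]>=amin]
E
python3 - <<'E'
from h import *
f=np.load("top0.npz");p,d=f["p"],f["d"];hsv=cv2.cvtColor(p,cv2.COLOR_BGR2HSV);H,S,V=hsv[...,0],hsv[...,1],hsv[...,2]
g=(H>65)&(H<90)&(S>100)
for st,ce,m in comps(g,300):
    P=pts("top",d,m);print("green",st,ce,P[:,2].max())
    r=cv2.minAreaRect(np.argwhere(m)[:,::-1].astype(np.float32));b=cv2.boxPoints(r)
    print(np.array([ray("top",q,.094) for q in b]).round(4))
y=(H>15)&(H<32)&(S>130)
for st,ce,m in comps(y,15):
    if st[1]<50: continue
    P=pts("top",d,m);print("yel",st,ce,P.min(0).round(3),P.max(0).round(3),np.median(P,0).round(3))
    Q=P[P[:,2]>.13]
    if len(Q)>5: print(" top",len(Q),Q.mean(0),Q.min(0),Q.max(0))
# base plate by depth
P=pts("top",d,np.ones_like(d,bool));
a=(V>140)&(S<45)
for st,ce,m in comps(a,300):
    print("pale",st,ce)
    if 180<st[0]<420 and st[1]>190:
        c=np.argwhere(m)[:,::-1].astype(np.float32);b=cv2.boxPoints(cv2.minAreaRect(c));print(b,np.array([ray("top",q,.012) for q in b]).round(4))
f=np.load("side0.npz");p,d=f["p"],f["d"];hsv=cv2.cvtColor(p,cv2.COLOR_BGR2HSV);H,S,V=hsv[...,0],hsv[...,1],hsv[...,2]
y=(H>15)&(H<32)&(S>130)
for st,ce,m in comps(y,60):
    if st[1]<150: continue
    P=pts("side",d,m);print("yel side",st,ce,P.min(0).round(3),P.max(0).round(3))
    c=np.argwhere(m)[:,::-1].astype(np.float32);b=cv2.boxPoints(cv2.minAreaRect(c));print(b)
o=cv2.imread("pics/side0.png")[200:320,220:360];cv2.imwrite("pics/s_crop.png",cv2.resize(o,None,fx=5,fy=5,interpolation=2))
o=cv2.imread("pics/top0.png")[190:310,190:430];cv2.imwrite("pics/t_crop.png",cv2.resize(o,None,fx=3,fy=3,interpolation=2))
E
```

```text
green [206, 214, 73, 70, 3648] [243.5, 248.1] 0.09828420662522763
[[0.5342 0.2107 0.094 ]
 [0.5523 0.0893 0.094 ]
 [0.4396 0.0711 0.094 ]
 [0.4216 0.1908 0.094 ]]
yel [387, 211, 13, 28, 233] [392.9, 225.5] [ 0.506 -0.141  0.075] [ 0.553 -0.127  0.146] [ 0.528 -0.133  0.141]
 top 146 [ 0.52903467 -0.13403253  0.14221455] [ 0.50587552 -0.14142899  0.1312393 ] [ 0.55302665 -0.12760542  0.1464874 ]
yel [273, 213, 11, 62, 125] [277.2, 243.6] [0.441 0.066 0.067] [0.552 0.084 0.098] [0.494 0.075 0.092]
pale [50, 31, 162, 135, 13744] [129.9, 98.6]
pale [301, 158, 30, 30, 691] [315.8, 172.7]
pale [276, 201, 138, 69, 4286] [331.8, 237.5]
[[275.15472 219.06079]
 [406.13983 199.9588 ]
 [413.60687 251.16153]
 [282.62177 270.26352]] [[ 0.5466  0.0893  0.012 ]
 [ 0.5866 -0.173   0.012 ]
 [ 0.4847 -0.1867  0.012 ]
 [ 0.445   0.0726  0.012 ]]
pale [197, 230, 14, 51, 410] [203.7, 255.2]
[[196.70918 230.49895]
 [204.99254 229.53578]
 [210.83565 279.78656]
 [202.55229 280.74976]] [[0.5226 0.2469 0.012 ]
 [0.5247 0.2302 0.012 ]
 [0.425  0.2152 0.012 ]
 [0.423  0.2317 0.012 ]]
pale [268, 277, 20, 83, 863] [278.3, 319.2]
[[268. 277.]
 [287. 277.]
 [287. 359.]
 [268. 359.]] [[0.4315 0.1015 0.012 ]
 [0.4318 0.0637 0.012 ]
 [0.2738 0.0613 0.012 ]
 [0.2733 0.0984 0.012 ]]
yel side [244, 179, 49, 17, 170] [268.8, 186.8] [0.44  0.063 0.082] [0.552 0.088 0.092]
[[243.15997 191.88002]
 [291.68137 178.81657]
 [292.6662  182.4745 ]
 [244.1448  195.53795]]
yel side [291, 224, 29, 45, 1013] [304.9, 245.8] [ 0.503 -0.145 -0.001] [0.592 0.02  0.143]
[[289.9779  225.66815]
 [317.25665 223.84958]
 [320.1018  266.52655]
 [292.82306 268.34512]]
```

```bash
ls pics
```

```text
s_crop.png
side0.png
t_crop.png
top0.png
```

Emit:
step_arm(deltas=[{"xyz": [40,-30,0],"twist": 0,"jaw": 85},{"xyz": [80,-59,0],"twist": 0,"jaw": 85},{"xyz": [120,-89,0],"twist": 0,"jaw": 85},{"xyz": [160,-118,0],"twist": 0,"jaw": 85},{"xyz": [200,-148,0],"twist": 0,"jaw": 85}])

```text
time_s: 0.6
ee_pos: [0.377, -0.3857, 0.2559]
ee_rot: [0.981, 0.194, -0.0, -0.0]
wrist_force: [0.0, -0.2, -0.3]
gripper_width: 0.0851
```

Run:
```python
from h import *
for q in [(290,225.7),(317.3,223.8),(303.6,224.5)]: print(ray("side",q,.141).round(4))
print(bot.get_state()["ee_pos"])
```

```text
[ 0.5059 -0.1197  0.141 ]
[ 0.554  -0.1286  0.141 ]
[ 0.53   -0.1235  0.141 ]
[ 0.37704932 -0.38565325  0.25586404]
```

View pics/s_crop.png

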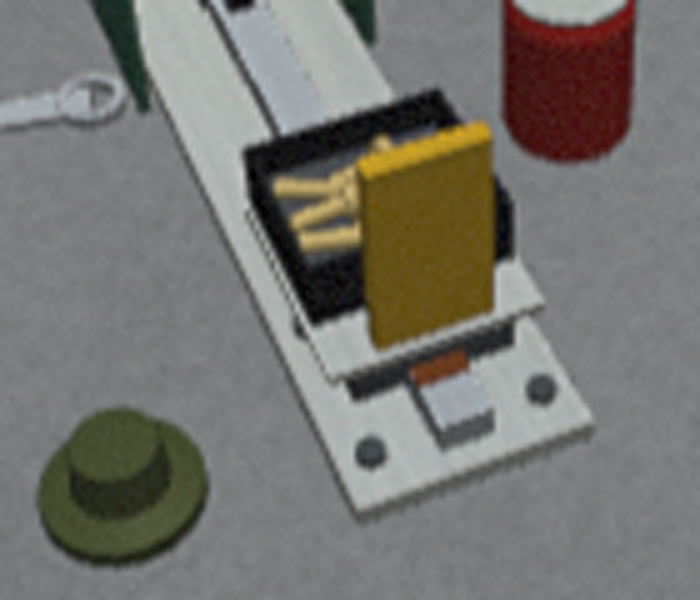

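The crop shows the plate standing upright just behind the bin, with nothing near its upper half. I'll grip it with the jaws along the rail, so the carriage can't run away when it breaks free.

Emit:
step_arm(deltas=[{"xyz": [40,-30,0],"twist": 0.05,"jaw": 85},{"xyz": [80,-60,0],"twist": 0.1,"jaw": 85},{"xyz": [120,-90,0],"twist": 0.15,"jaw": 85},{"xyz": [160,-120,0],"twist": 0.2,"jaw": 85},{"xyz": [200,-149,0],"twist": 0.243,"jaw": 85}])

```text
time_s: 1.1
ee_pos: [0.5049, -0.1714, 0.256]
ee_rot: [0.997, 0.073, -0.0, -0.0]
wrist_force: [0.1, 0.1, 0.3]
gripper_width: 0.0851
```

Run:
```python
from h import *
s=bot.get_state();print(s["ee_pos"],s["ee_rot"])
p,d=bot.camera("wrist");cv2.imwrite("pics/w1.png",p);c=bot.calibration("wrist");print(c)
a=2*np.arctan2(s["ee_rot"][1],s["ee_rot"][0]);print("a",a)
D=np.array([.529,-.132])-s["ee_pos"][:2];print(D@[np.cos(a),np.sin(a)],D@[np.sin(a),-np.cos(a)])
from scipy.spatial.transform import Rotation as R
hsv=cv2.cvtColor(p,cv2.COLOR_BGR2HSV);H,S=hsv[...,0],hsv[...,1]
m=(H>15)&(H<32)&(S>130)&(d>0)
v,u=np.nonzero(m);z=d[v,u];K=c["K"]
P=np.stack([(u-K[0,2])/K[0,0]*z,(v-K[1,2])/K[1,1]*z,z],1);T=c["T_tool_cam"];P=P@T[:3,:3].T+T[:3,3]
W=P@R.from_quat(s["ee_rot"]).as_matrix().T+s["ee_pos"]
k=W[:,2]>.132;print(k.sum(),W[k].mean(0),W[k].min(0),W[k].max(0),P[k].min(0),P[k].max(0))
```

```text
[ 0.50494939 -0.17139583  0.25602937] [ 9.97303573e-01  7.33863916e-02 -1.14988389e-04 -8.64322693e-05]
{'K': array([[317.37276373,   0.        , 320.87408577],
       [  0.        , 317.37276373, 203.05984061],
       [  0.        ,   0.        ,   1.        ]]), 'T_tool_cam': array([[ 3.80390476e-04, -9.55568861e-01, -2.94767717e-01,
         7.58825376e-02],
       [ 9.99999921e-01,  3.28531072e-04,  2.25453398e-04,
         9.99324176e-04],
       [-1.18595893e-04, -2.94767779e-01,  9.55568910e-01,
        -1.18416405e-01],
       [ 0.00000000e+00,  0.00000000e+00,  0.00000000e+00,
         1.00000000e+00]])}
a 0.14690484743668183
0.029558206214587174 -0.03545103265467052
926 [ 0.5306801  -0.13617304  0.1411935 ] [ 0.50453494 -0.14421749  0.13203805] [ 0.55387973 -0.12721587  0.14388394] [ 0.00456941 -0.03703152  0.11214406] [ 0.053766   -0.02639232  0.12398554]
```

View pics/w1.png

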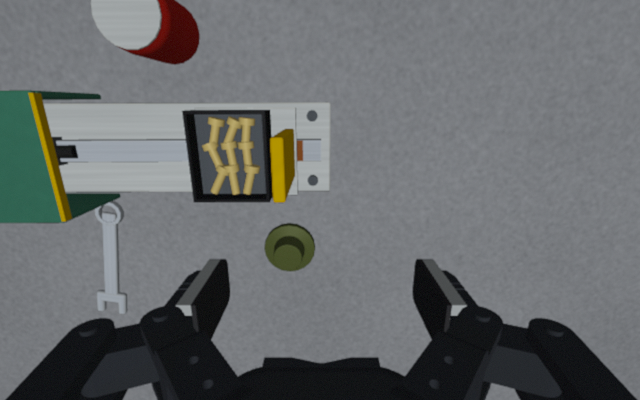

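The wrist view shows the rail aligned with the image rows. The plate top is at (276,165), about 29 mm in x and -32 mm in y from the TCP.

Emit:
step_arm(deltas=[{"xyz": [29,-32,0],"twist": 0,"jaw": 85},{"xyz": [29,-32,30],"twist": 0,"jaw": 85},{"xyz": [29,-32,65],"twist": 0,"jaw": 85},{"xyz": [29,-32,100],"twist": 0,"jaw": 85},{"xyz": [29,-32,125],"twist": 0,"jaw": 85}])

```text
time_s: 1.65
ee_pos: [0.5271, -0.1368, 0.1284]
ee_rot: [0.997, 0.075, -0.002, -0.001]
wrist_force: [0.4, -0.3, 0.4]
gripper_width: 0.0849
```

Run:
```python
from h import *
s=bot.get_state();print(s["ee_pos"],s["ee_rot"],s["wrist_force"])
p,d=bot.camera("wrist");cv2.imwrite("pics/w2.png",p)
```

```text
[ 0.5271058  -0.13676431  0.1284359 ] [ 9.97214618e-01  7.45649986e-02 -1.50778840e-03 -8.90350005e-04] [ 0.44815693 -0.25602026  0.39592566]
```

View pics/w2.png

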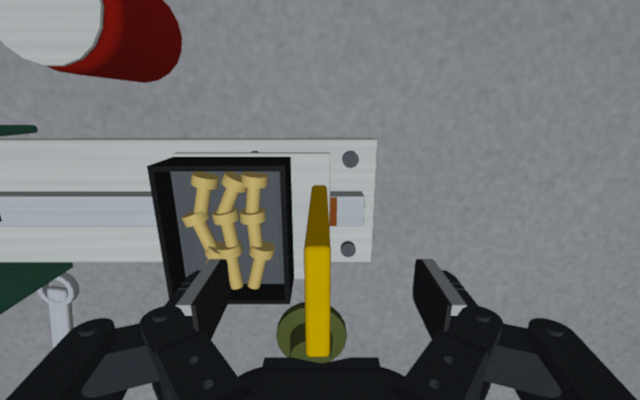

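The plate is centred between the pads (col 318 against 321 for the jaws). Next I close gently.

Emit:
step_arm(deltas=[{"xyz": [0,0,0],"twist": 0,"jaw": 60},{"xyz": [0,0,0],"twist": 0,"jaw": 40},{"xyz": [0,0,0],"twist": 0,"jaw": 25},{"xyz": [0,0,0],"twist": 0,"jaw": 16},{"xyz": [0,0,0],"twist": 0,"jaw": 14}], newtons=20)

```text
time_s: 2.2
ee_pos: [0.529, -0.1375, 0.1325]
ee_rot: [0.997, 0.074, 0.001, -0.0]
wrist_force: [-1.2, 6.4, 4.1]
gripper_width: 0.0145
```

Emit:
step_arm(deltas=[{"xyz": [0,0,0],"twist": 0,"jaw": 12},{"xyz": [0,0,0],"twist": 0,"jaw": 10},{"xyz": [0,0,0],"twist": 0,"jaw": 8},{"xyz": [0,0,0],"twist": 0,"jaw": 5},{"xyz": [0,0,0],"twist": 0,"jaw": 5}], newtons=20)

```text
time_s: 2.7
ee_pos: [0.5288, -0.1366, 0.1323]
ee_rot: [0.997, 0.074, 0.0, -0.001]
wrist_force: [-1.1, 4.4, 3.7]
gripper_width: 0.0094
```

Emit:
step_arm(deltas=[{"xyz": [0,0,0],"twist": 0,"jaw": 5},{"xyz": [0,0,0],"twist": 0,"jaw": 5},{"xyz": [0,-1,0],"twist": 0,"jaw": 5},{"xyz": [0,-2,0],"twist": 0,"jaw": 5},{"xyz": [0,-3,0],"twist": 0,"jaw": 5}], newtons=60)

```text
time_s: 3.2
ee_pos: [0.5288, -0.1361, 0.1324]
ee_rot: [0.997, 0.074, 0.001, 0.002]
wrist_force: [-0.0, -8.2, 3.4]
gripper_width: 0.009
```

Emit:
step_arm(deltas=[{"xyz": [0,-1,0],"twist": 0,"jaw": 5},{"xyz": [0,-2,0],"twist": 0,"jaw": 5},{"xyz": [0,-3,0],"twist": 0,"jaw": 5},{"xyz": [0,-4,0],"twist": 0,"jaw": 5},{"xyz": [0,-5,0],"twist": 0,"jaw": 5}])

```text
time_s: 3.7
ee_pos: [0.5283, -0.1328, 0.1324]
ee_rot: [0.997, 0.074, 0.001, 0.003]
wrist_force: [1.0, -11.7, 2.1]
gripper_width: 0.0093
```

Emit:
step_arm(deltas=[{"xyz": [0,-2,0],"twist": 0,"jaw": 5},{"xyz": [0,-4,0],"twist": 0,"jaw": 5},{"xyz": [0,-6,0],"twist": 0,"jaw": 5},{"xyz": [0,-8,0],"twist": 0,"jaw": 5},{"xyz": [0,-10,0],"twist": 0,"jaw": 5}])

```text
time_s: 4.2
ee_pos: [0.5268, -0.123, 0.1324]
ee_rot: [0.997, 0.074, 0.001, 0.003]
wrist_force: [2.0, -12.6, 0.9]
gripper_width: 0.0091
```

Emit:
step_arm(deltas=[{"xyz": [0,-2,0],"twist": 0,"jaw": 5},{"xyz": [0,-4,0],"twist": 0,"jaw": 5},{"xyz": [0,-6,0],"twist": 0,"jaw": 5},{"xyz": [0,-8,0],"twist": 0,"jaw": 5},{"xyz": [0,-10,0],"twist": 0,"jaw": 5}])

```text
time_s: 4.7
ee_pos: [0.5253, -0.1129, 0.1324]
ee_rot: [0.997, 0.074, 0.001, 0.003]
wrist_force: [0.3, -12.2, 3.4]
gripper_width: 0.0091
```

Emit:
step_arm(deltas=[{"xyz": [0,-2,0],"twist": 0,"jaw": 5},{"xyz": [0,-4,0],"twist": 0,"jaw": 5},{"xyz": [0,-6,0],"twist": 0,"jaw": 5},{"xyz": [0,-8,0],"twist": 0,"jaw": 5},{"xyz": [0,-10,0],"twist": 0,"jaw": 5}])

```text
time_s: 5.2
ee_pos: [0.5234, -0.1007, 0.1323]
ee_rot: [0.997, 0.074, 0.001, 0.001]
wrist_force: [-1.3, -2.7, 6.4]
gripper_width: 0.0095
```

It broke free and the grip held it (about 2.7 N). I run it on at 30–40 mm/s, staying short of the stop zone.

Emit:
step_arm(deltas=[{"xyz": [0,-3,0],"twist": 0,"jaw": 5},{"xyz": [0,-6,0],"twist": 0,"jaw": 5},{"xyz": [0,-10,0],"twist": 0,"jaw": 5},{"xyz": [0,-14,0],"twist": 0,"jaw": 5},{"xyz": [0,-18,0],"twist": 0,"jaw": 5}])

```text
time_s: 5.7
ee_pos: [0.5207, -0.0828, 0.1323]
ee_rot: [0.997, 0.074, 0.001, 0.001]
wrist_force: [-0.2, -2.4, 6.3]
gripper_width: 0.0094
```

Emit:
step_arm(deltas=[{"xyz": [0,-4,0],"twist": 0,"jaw": 5},{"xyz": [0,-8,0],"twist": 0,"jaw": 5},{"xyz": [0,-12,0],"twist": 0,"jaw": 5},{"xyz": [0,-16,0],"twist": 0,"jaw": 5},{"xyz": [0,-20,0],"twist": 0,"jaw": 5}])

```text
time_s: 6.2
ee_pos: [0.5177, -0.063, 0.1323]
ee_rot: [0.997, 0.074, 0.001, 0.001]
wrist_force: [-1.9, -2.5, 6.8]
gripper_width: 0.0091
```

Emit:
step_arm(deltas=[{"xyz": [0,-4,0],"twist": 0,"jaw": 5},{"xyz": [0,-8,0],"twist": 0,"jaw": 5},{"xyz": [0,-12,0],"twist": 0,"jaw": 5},{"xyz": [0,-16,0],"twist": 0,"jaw": 5},{"xyz": [0,-20,0],"twist": 0,"jaw": 5}])

```text
time_s: 6.7
ee_pos: [0.5147, -0.0432, 0.1323]
ee_rot: [0.997, 0.074, 0.001, 0.001]
wrist_force: [-1.8, -3.0, 7.0]
gripper_width: 0.0094
```

Run:
```python
from h import *
s=bot.get_state();print(s["ee_pos"],s["ee_rot"],s["wrist_force"])
p,d=bot.camera("side");cv2.imwrite("pics/s2.png",p[120:320,160:400].repeat(3,0).repeat(3,1))
```

```text
[ 0.51469715 -0.04317354  0.13231358] [9.97233807e-01 7.43231843e-02 5.03112651e-04 7.38144906e-04] [-1.8455163  -2.98280337  6.98741052]
```

View pics/s2.png

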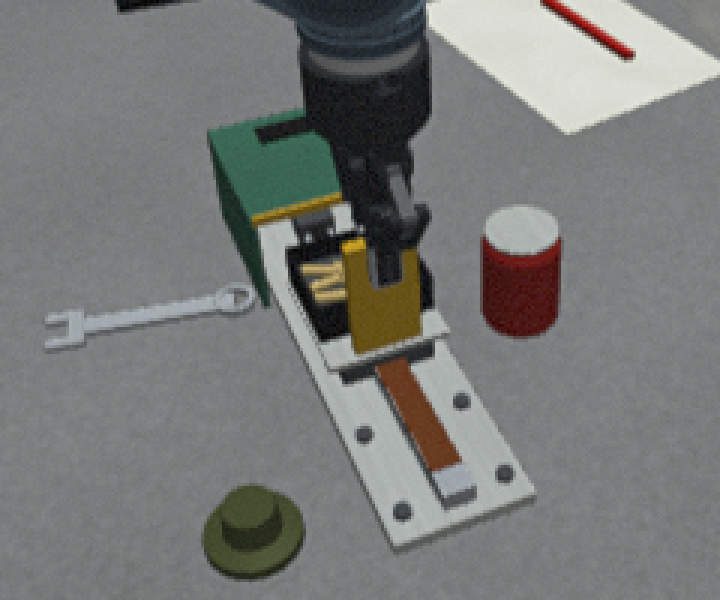

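The fingers hold the plate at about (385,260) in the crop, and the hood, can, wrench and hub are undisturbed. About 44 mm remains before the stop zone. I'll also take out the slight downward press.

Emit:
step_arm(deltas=[{"xyz": [0,-4,0],"twist": 0,"jaw": 5},{"xyz": [0,-8,-0.5],"twist": 0,"jaw": 5},{"xyz": [0,-12,-0.5],"twist": 0,"jaw": 5},{"xyz": [0,-15,-1],"twist": 0,"jaw": 5},{"xyz": [0,-18,-1],"twist": 0,"jaw": 5}])

```text
time_s: 7.25
ee_pos: [0.5118, -0.0247, 0.1323]
ee_rot: [0.997, 0.074, 0.001, 0.0]
wrist_force: [2.4, -1.6, 1.4]
gripper_width: 0.0094
```

Emit:
step_arm(deltas=[{"xyz": [0,-3,0],"twist": 0,"jaw": 5},{"xyz": [0,-6,0],"twist": 0,"jaw": 5},{"xyz": [0,-9,0],"twist": 0,"jaw": 5},{"xyz": [0,-11,0],"twist": 0,"jaw": 5},{"xyz": [0,-13,0],"twist": 0,"jaw": 5}])

```text
time_s: 7.75
ee_pos: [0.5098, -0.0118, 0.1323]
ee_rot: [0.997, 0.074, 0.0, 0.0]
wrist_force: [4.4, -1.2, 0.2]
gripper_width: 0.0095
```

Emit:
step_arm(deltas=[{"xyz": [0,-1,0],"twist": 0,"jaw": 5},{"xyz": [0,-2,0],"twist": 0,"jaw": 5},{"xyz": [0,-3,0],"twist": 0,"jaw": 5},{"xyz": [0,-4,0],"twist": 0,"jaw": 5},{"xyz": [0,-5,0],"twist": 0,"jaw": 5}])

```text
time_s: 8.25
ee_pos: [0.5091, -0.007, 0.1323]
ee_rot: [0.997, 0.074, 0.0, 0.0]
wrist_force: [4.6, -1.1, 0.4]
gripper_width: 0.0091
```

Emit:
step_arm(deltas=[{"xyz": [0.2,-1,0],"twist": 0,"jaw": 5},{"xyz": [0.2,-2,0],"twist": 0,"jaw": 5},{"xyz": [0.3,-3,0],"twist": 0,"jaw": 5},{"xyz": [0.3,-4,0],"twist": 0,"jaw": 5},{"xyz": [0.3,-5,0],"twist": 0,"jaw": 5}])

```text
time_s: 8.75
ee_pos: [0.5084, -0.002, 0.1323]
ee_rot: [0.997, 0.074, -0.0, 0.0]
wrist_force: [3.5, -2.2, 2.2]
gripper_width: 0.0093
```

Emit:
step_arm(deltas=[{"xyz": [0,-1,0],"twist": 0,"jaw": 5},{"xyz": [0,-2,0],"twist": 0,"jaw": 5},{"xyz": [0,-3,0],"twist": 0,"jaw": 5},{"xyz": [0,-4,0],"twist": 0,"jaw": 5}])

```text
time_s: 9.15
ee_pos: [0.5078, 0.002, 0.1323]
ee_rot: [0.997, 0.074, -0.0, 0.0]
wrist_force: [3.0, -1.1, 2.8]
gripper_width: 0.0093
```

Emit:
step_arm(deltas=[{"xyz": [0,-1,0],"twist": 0,"jaw": 5},{"xyz": [0,-2,0],"twist": 0,"jaw": 5},{"xyz": [0,-3,0],"twist": 0,"jaw": 5},{"xyz": [0,-4,0],"twist": 0,"jaw": 5}])

```text
time_s: 9.55
ee_pos: [0.5072, 0.0059, 0.1323]
ee_rot: [0.997, 0.074, -0.0, 0.0]
wrist_force: [2.9, -2.9, 2.8]
gripper_width: 0.0095
```

Emit:
step_arm(deltas=[{"xyz": [0,-1,0],"twist": 0,"jaw": 5},{"xyz": [0,-2,0],"twist": 0,"jaw": 5},{"xyz": [0,-3,0],"twist": 0,"jaw": 5}])

```text
time_s: 9.85
ee_pos: [0.5068, 0.0088, 0.1323]
ee_rot: [0.997, 0.074, -0.0, 0.0]
wrist_force: [2.9, -3.3, 2.7]
gripper_width: 0.0093
```

Emit:
step_arm(deltas=[{"xyz": [0,-1,0],"twist": 0,"jaw": 5},{"xyz": [0,-2,0],"twist": 0,"jaw": 5},{"xyz": [0,-3,0],"twist": 0,"jaw": 5},{"xyz": [0,-4,0],"twist": 0,"jaw": 5}])

```text
time_s: 10.25
ee_pos: [0.5063, 0.0119, 0.1324]
ee_rot: [0.997, 0.074, 0.0, 0.001]
wrist_force: [3.0, -6.5, 2.7]
gripper_width: 0.009
```

Contact with the stop: the force is rising. I hold for a moment to read the static value.

Emit:
step_arm(deltas=[{"xyz": [0,0,0],"twist": 0,"jaw": 5},{"xyz": [0,0,0],"twist": 0,"jaw": 5}])

```text
time_s: 10.45
ee_pos: [0.5063, 0.012, 0.1324]
ee_rot: [0.997, 0.074, 0.0, 0.001]
wrist_force: [1.3, -5.9, 2.7]
gripper_width: 0.0096
```

Emit:
step_arm(deltas=[{"xyz": [0,-0.7,0],"twist": 0,"jaw": 5},{"xyz": [0,-1.4,0],"twist": 0,"jaw": 5},{"xyz": [0,-2,0],"twist": 0,"jaw": 5}])

```text
time_s: 10.75
ee_pos: [0.5061, 0.0134, 0.1324]
ee_rot: [0.997, 0.074, 0.0, 0.002]
wrist_force: [2.5, -9.6, 2.5]
gripper_width: 0.0089
```

Emit:
step_arm(deltas=[{"xyz": [0,0,0],"twist": 0,"jaw": 5},{"xyz": [0,0,0],"twist": 0,"jaw": 5}])

```text
time_s: 10.95
ee_pos: [0.5061, 0.0135, 0.1324]
ee_rot: [0.997, 0.074, 0.0, 0.001]
wrist_force: [1.9, -8.9, 2.0]
gripper_width: 0.0094
```

Force along the rail is about 9 N, less about 2 N of friction, so the press is about 7 N and firm. I ease back slightly to shed the load, then open and lift away.

Emit:
step_arm(deltas=[{"xyz": [0,0.5,0],"twist": 0,"jaw": 5},{"xyz": [0,1,0],"twist": 0,"jaw": 5},{"xyz": [0,1.5,0],"twist": 0,"jaw": 5},{"xyz": [0,2,0],"twist": 0,"jaw": 5},{"xyz": [0,2,0],"twist": 0,"jaw": 5}])

```text
time_s: 11.45
ee_pos: [0.5062, 0.0124, 0.1323]
ee_rot: [0.997, 0.074, -0.0, 0.0]
wrist_force: [2.8, -4.8, 2.7]
gripper_width: 0.0091
```

Emit:
step_arm(deltas=[{"xyz": [0,0.5,0],"twist": 0,"jaw": 5},{"xyz": [0,1,0],"twist": 0,"jaw": 5},{"xyz": [0,1,0],"twist": 0,"jaw": 5}], newtons=20)

```text
time_s: 11.75
ee_pos: [0.5063, 0.0117, 0.1323]
ee_rot: [0.997, 0.074, -0.0, 0.0]
wrist_force: [1.8, -4.3, 3.8]
gripper_width: 0.009
```

Emit:
step_arm(deltas=[{"xyz": [0,0,0],"twist": 0,"jaw": 12},{"xyz": [0,0,0],"twist": 0,"jaw": 18},{"xyz": [0,0,0],"twist": 0,"jaw": 26},{"xyz": [0,0,0],"twist": 0,"jaw": 34},{"xyz": [0,0,0],"twist": 0,"jaw": 40}])

```text
time_s: 12.25
ee_pos: [0.5059, 0.0121, 0.1319]
ee_rot: [0.997, 0.074, -0.001, -0.0]
wrist_force: [0.2, 0.0, -0.2]
gripper_width: 0.0399
```

Run:
```python
from h import *
s=bot.get_state();print(s["ee_pos"],s["ee_rot"],s["wrist_force"],s["gripper_width"])
p,d=bot.camera("wrist");cv2.imwrite("pics/w3.png",p)
```

```text
[0.5058918  0.01209896 0.13188366] [ 9.97230254e-01  7.43736661e-02 -5.37271977e-04 -2.99737930e-04] [ 0.21839345  0.02839358 -0.19844809] 0.03992449652487182
```

View pics/w3.png

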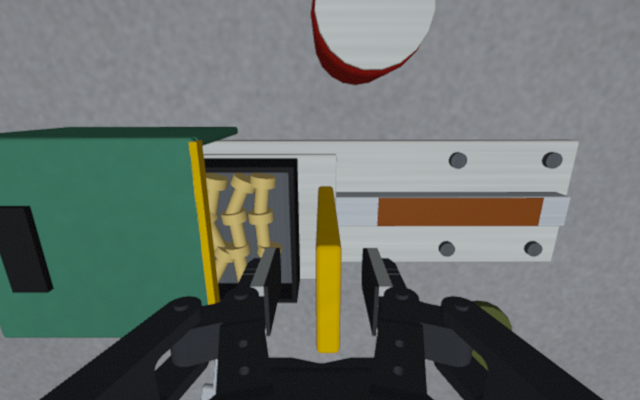

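The plate (col 327) stands free between the open pads, and the wrist force is about 0. It recoiled only a millimetre or two. Now I lift straight up.

Emit:
step_arm(deltas=[{"xyz": [0,0,-5],"twist": 0,"jaw": 45},{"xyz": [0,0,-15],"twist": 0,"jaw": 45},{"xyz": [0,0,-35],"twist": 0,"jaw": 45},{"xyz": [0,0,-65],"twist": 0,"jaw": 45},{"xyz": [0,0,-95],"twist": 0,"jaw": 45}])

```text
time_s: 12.8
ee_pos: [0.5062, 0.0118, 0.229]
ee_rot: [0.997, 0.074, 0.0, -0.0]
wrist_force: [1.1, -0.9, 0.5]
gripper_width: 0.045
```

Emit:
step_arm(deltas=[{"xyz": [0,0,-20],"twist": 0,"jaw": 45},{"xyz": [0,0,-30],"twist": 0,"jaw": 45},{"xyz": [0,0,-30],"twist": 0,"jaw": 45},{"xyz": [0,0,-30],"twist": 0,"jaw": 45},{"xyz": [0,0,-30],"twist": 0,"jaw": 45}])

```text
time_s: 13.3
ee_pos: [0.5056, 0.012, 0.2557]
ee_rot: [0.997, 0.074, -0.001, -0.0]
wrist_force: [0.6, 0.6, -0.4]
gripper_width: 0.0449
```

Run:
```python
from h import *
from scipy.spatial.transform import Rotation as R
c=bot.calibration("wrist");K=c["K"];T=c["T_tool_cam"]
for i in range(4):
    s=bot.get_state();p,d=bot.camera("wrist")
    hsv=cv2.cvtColor(p,cv2.COLOR_BGR2HSV);H,S=hsv[...,0],hsv[...,1]
    m=(H>15)&(H<32)&(S>130)&(d>0)
    v,u=np.nonzero(m);z=d[v,u]
    P=np.stack([(u-K[0,2])/K[0,0]*z,(v-K[1,2])/K[1,1]*z,z],1)@T[:3,:3].T+T[:3,3]
    W=P@R.from_quat(s["ee_rot"]).as_matrix().T+s["ee_pos"];k=W[:,2]>.132
    print(s["time_s"],k.sum(),W[k].mean(0).round(4),s["wrist_force"].round(2))
cv2.imwrite("pics/w4.png",p)
p,d=bot.camera("side");cv2.imwrite("pics/s4.png",p)
```

```text
13.3 748 [0.5089 0.0087 0.1416] [ 0.58  0.6  -0.36]
13.35 748 [0.5089 0.0086 0.1415] [ 0.73  0.37 -0.06]
13.4 747 [0.509  0.0086 0.1416] [-0.58 -0.25 -1.7 ]
13.45 742 [0.5089 0.0085 0.1415] [-0.42  0.64 -1.22]
```

View pics/s4.png

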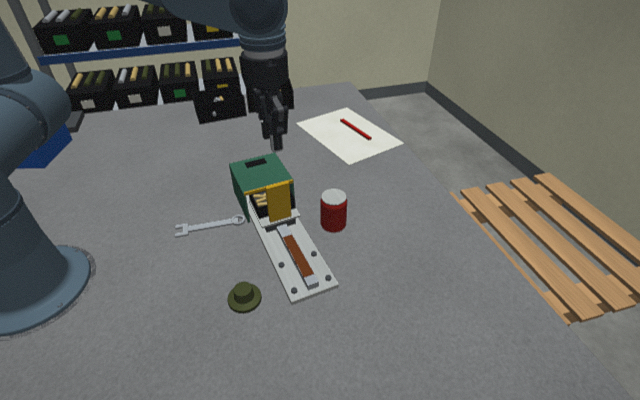

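The carriage is still, but my estimate puts the plate (y about 0.0087) right where contact starts (about 0.009), so the residual contact is uncertain. There is ample time, so I regrip, press again, ease back until the wrist load is near zero, and then let go.

Emit:
step_arm(deltas=[{"xyz": [0,3,0],"twist": 0,"jaw": 60},{"xyz": [0,3,35],"twist": 0,"jaw": 60},{"xyz": [0,3,75],"twist": 0,"jaw": 60},{"xyz": [0,3,105],"twist": 0,"jaw": 60},{"xyz": [0,3,123],"twist": 0,"jaw": 60}])

```text
time_s: 14.05
ee_pos: [0.5052, 0.0089, 0.1314]
ee_rot: [0.997, 0.074, -0.002, -0.001]
wrist_force: [-0.4, -0.6, 0.4]
gripper_width: 0.0599
```

Emit:
step_arm(deltas=[{"xyz": [0,0,0],"twist": 0,"jaw": 40},{"xyz": [0,0,0],"twist": 0,"jaw": 30},{"xyz": [0,0,0],"twist": 0,"jaw": 22},{"xyz": [0,0,0],"twist": 0,"jaw": 18},{"xyz": [0,0,0],"twist": 0,"jaw": 18}])

```text
time_s: 14.55
ee_pos: [0.5075, 0.0087, 0.1354]
ee_rot: [0.997, 0.074, 0.001, 0.0]
wrist_force: [0.1, -1.0, 0.9]
gripper_width: 0.0181
```

Run:
```python
from h import *
s=bot.get_state();print(s["ee_pos"],s["ee_rot"],s["wrist_force"],s["gripper_width"])
p,d=bot.camera("wrist");cv2.imwrite("pics/w5.png",p)
```

```text
[0.50747175 0.0086998  0.13544567] [9.97230204e-01 7.43689663e-02 1.04192446e-03 3.01672199e-04] [ 0.14224808 -1.03735956  0.8606604 ] 0.018130285222380065
```

View pics/w5.png

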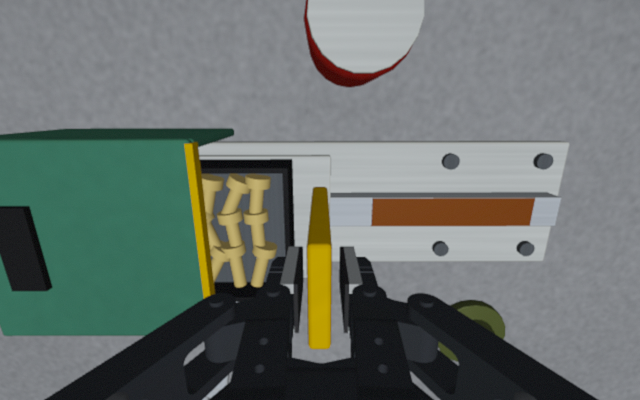

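The plate is again centred between the pads (col 319 against 321). I close on it.

Emit:
step_arm(deltas=[{"xyz": [0,-0.5,0],"twist": 0,"jaw": 15},{"xyz": [0,-0.5,0],"twist": 0,"jaw": 12},{"xyz": [0,-0.5,0],"twist": 0,"jaw": 9},{"xyz": [0,-0.5,0],"twist": 0,"jaw": 5},{"xyz": [0,-0.5,0],"twist": 0,"jaw": 5}], newtons=30)

```text
time_s: 15.1
ee_pos: [0.5068, 0.0093, 0.1345]
ee_rot: [0.997, 0.074, 0.0, 0.0]
wrist_force: [-1.1, -0.3, 2.0]
gripper_width: 0.0094
```

Emit:
step_arm(deltas=[{"xyz": [0,0,0],"twist": 0,"jaw": 5},{"xyz": [0,0,0],"twist": 0,"jaw": 5}])

```text
time_s: 15.3
ee_pos: [0.5068, 0.0093, 0.1345]
ee_rot: [0.997, 0.074, -0.0, 0.0]
wrist_force: [-1.0, -0.4, 3.7]
gripper_width: 0.0101
```

Emit:
step_arm(deltas=[{"xyz": [0,-0.5,0],"twist": 0,"jaw": 5},{"xyz": [0,-1,0],"twist": 0,"jaw": 5},{"xyz": [0,-1,0],"twist": 0,"jaw": 5}])

```text
time_s: 15.6
ee_pos: [0.5067, 0.0098, 0.1345]
ee_rot: [0.997, 0.074, 0.0, 0.001]
wrist_force: [-1.8, -5.0, 3.6]
gripper_width: 0.0095
```

Emit:
step_arm(deltas=[{"xyz": [0,-0.5,0],"twist": 0,"jaw": 5},{"xyz": [0,-1,0],"twist": 0,"jaw": 5},{"xyz": [0,-1,0],"twist": 0,"jaw": 5}])

```text
time_s: 15.9
ee_pos: [0.5066, 0.0107, 0.1345]
ee_rot: [0.997, 0.074, 0.0, 0.001]
wrist_force: [-2.5, -5.8, 3.1]
gripper_width: 0.0093
```

Emit:
step_arm(deltas=[{"xyz": [0,-0.5,0],"twist": 0,"jaw": 5},{"xyz": [0,-1,0],"twist": 0,"jaw": 5},{"xyz": [0,-1,0],"twist": 0,"jaw": 5}])

```text
time_s: 16.2
ee_pos: [0.5064, 0.0114, 0.1345]
ee_rot: [0.997, 0.074, 0.0, 0.001]
wrist_force: [-1.1, -7.3, 2.1]
gripper_width: 0.0095
```

The force rises as soon as I push, so the carriage had stayed on the stop. Now I ease back to near-zero wrist load.

Emit:
step_arm(deltas=[{"xyz": [0,0.5,0],"twist": 0,"jaw": 5},{"xyz": [0,1,0],"twist": 0,"jaw": 5},{"xyz": [0,1,0],"twist": 0,"jaw": 5}])

```text
time_s: 16.5
ee_pos: [0.5065, 0.0111, 0.1345]
ee_rot: [0.997, 0.074, 0.0, 0.0]
wrist_force: [-1.6, -4.5, 4.5]
gripper_width: 0.0098
```

Emit:
step_arm(deltas=[{"xyz": [0,0.3,0],"twist": 0,"jaw": 5},{"xyz": [0,0.5,0],"twist": 0,"jaw": 5},{"xyz": [0,0.5,0],"twist": 0,"jaw": 5}])

```text
time_s: 16.8
ee_pos: [0.5065, 0.0109, 0.1345]
ee_rot: [0.997, 0.074, 0.0, -0.0]
wrist_force: [-2.9, -3.7, 5.5]
gripper_width: 0.0097
```

Emit:
step_arm(deltas=[{"xyz": [0,0.5,0],"twist": 0,"jaw": 5},{"xyz": [0,0.7,0],"twist": 0,"jaw": 5},{"xyz": [0,0.7,0],"twist": 0,"jaw": 5}])

```text
time_s: 17.1
ee_pos: [0.5066, 0.0104, 0.1345]
ee_rot: [0.997, 0.074, 0.0, -0.0]
wrist_force: [-2.2, -1.9, 4.3]
gripper_width: 0.0093
```

Emit:
step_arm(deltas=[{"xyz": [0,0.2,0],"twist": 0,"jaw": 5},{"xyz": [0,0.2,0],"twist": 0,"jaw": 12},{"xyz": [0,0.2,0],"twist": 0,"jaw": 18},{"xyz": [0,0.2,0],"twist": 0,"jaw": 30},{"xyz": [0,0.2,0],"twist": 0,"jaw": 42}])

```text
time_s: 17.6
ee_pos: [0.5064, 0.0102, 0.134]
ee_rot: [0.997, 0.074, -0.0, -0.0]
wrist_force: [-0.3, 0.6, 0.1]
gripper_width: 0.0416
```

Emit:
step_arm(deltas=[{"xyz": [0,0,0],"twist": 0,"jaw": 45},{"xyz": [0,0,-10],"twist": 0,"jaw": 45},{"xyz": [0,0,-30],"twist": 0,"jaw": 45},{"xyz": [0,0,-60],"twist": 0,"jaw": 45},{"xyz": [0,0,-90],"twist": 0,"jaw": 45}])

```text
time_s: 18.1
ee_pos: [0.5064, 0.01, 0.2257]
ee_rot: [0.997, 0.074, -0.0, -0.0]
wrist_force: [1.4, -0.1, 1.2]
gripper_width: 0.0446
```

Emit:
step_arm(deltas=[{"xyz": [0,0,-30],"twist": 0,"jaw": 45},{"xyz": [0,0,-30],"twist": 0,"jaw": 45},{"xyz": [0,0,-30],"twist": 0,"jaw": 45},{"xyz": [0,0,-30],"twist": 0,"jaw": 45},{"xyz": [0,0,-30],"twist": 0,"jaw": 45}])

```text
time_s: 18.6
ee_pos: [0.5059, 0.0101, 0.2529]
ee_rot: [0.997, 0.074, -0.001, -0.0]
wrist_force: [0.6, -0.2, -0.7]
gripper_width: 0.0447
```

Run:
```python
from h import *
from scipy.spatial.transform import Rotation as R
c=bot.calibration("wrist");K=c["K"];T=c["T_tool_cam"]
for i in range(3):
    s=bot.get_state();p,d=bot.camera("wrist")
    hsv=cv2.cvtColor(p,cv2.COLOR_BGR2HSV);H,S=hsv[...,0],hsv[...,1]
    m=(H>15)&(H<32)&(S>130)&(d>0)
    v,u=np.nonzero(m);z=d[v,u]
    P=np.stack([(u-K[0,2])/K[0,0]*z,(v-K[1,2])/K[1,1]*z,z],1)@T[:3,:3].T+T[:3,3]
    W=P@R.from_quat(s["ee_rot"]).as_matrix().T+s["ee_pos"];k=W[:,2]>.132
    print(s["time_s"],k.sum(),W[k].mean(0).round(4),s["ee_pos"].round(4),s["wrist_force"].round(2))
cv2.imwrite("pics/w6.png",p)
p,d=bot.camera("side");cv2.imwrite("pics/s6.png",p)
q=np.load("side0.npz")["p"];
for n,(a,b,x,y) in dict(wrench=(210,240,170,240),hub=(275,315,222,266),can=(185,235,317,350)).items(): print(n,np.abs(p[a:b,x:y].astype(int)-q[a:b,x:y]).mean())
```

```text
18.6 773 [0.5094 0.0086 0.1415] [0.5059 0.0101 0.2529] [ 0.58 -0.22 -0.66]
18.65 771 [0.5095 0.0086 0.1415] [0.506  0.0101 0.253 ] [ 0.29 -0.22  0.48]
18.7 764 [0.5095 0.0089 0.1415] [0.5061 0.01   0.2531] [ 0.44 -0.9  -0.37]
wrench 2.205238095238095
hub 2.5706439393939395
can 3.648888888888889
```

View pics/w6.png

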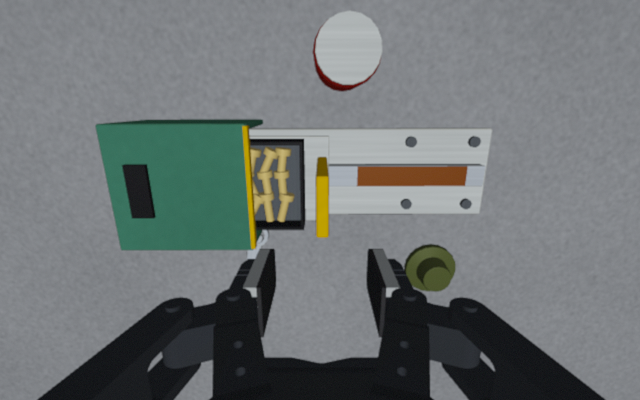

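The plate (322,190) settled at the same spot as before, clear of the gripper, which fits the spring and friction balancing at the stop. The bystanders match the first picture apart from noise. I'm handing in the job.

```bash
python3 -c "
from cell import bot
print(bot.finish_job())"
```

```text
the job is handed in; nothing more can be done
None
```

I pushed the carriage off the rusty stretch, pressed it firmly on the hidden end stop, let go and handed the job in at about 19 s of the 51 s. No verdict was reported.

- **Freeing it:** I gripped the yellow plate with the jaws along the rail so the carriage couldn't run away. It resisted at about 12 N, then broke free after roughly 25–35 mm and ran on at about 2–3 N.
- **Pressing the stop:** I crept in at 10 mm/s. The highest wrist reading was about 10 N. Less about 2 N of friction, that is about 7 N on the stop, inside the firm range and below the 14 N limit.
- **First release:** I let go while the wrist still read about 4 N, so the carriage recoiled and I could not be sure it was still touching. I regripped, and the force rose as soon as I pushed, so it was still on the stop. I pressed again, eased back to about 2 N and released.
- **Last checks:**
  - The plate came to rest at the same y (about 0.0086 m) after both releases. It showed no drift beyond 0.3 mm of camera noise.
  - The gripper was well above the plate and touching nothing.
  - The image areas around the wrench, can and hub matched the first picture apart from noise.
- **Not confirmed:** I could not measure the contact force left on the stop directly. I estimate it at 0.5–2 N, and the low end of that is right at the 0.5 N needed.

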